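# Match a pair of centrifuge buckets on the pan balance

## Task

Check the two blue centrifuge buckets as a pair: set them gently upright on the pan balance, one on each pan (either way round), and let go. One is heavier, so when the beam has come to rest turn the black ball knob on it, gripping it across its widest part, until the released beam rests level with the red pointer on the green centre mark. Do not disturb the rack, bottle or beaker.

Things in the scene. Friction and masses are not known exactly. Their poses are not given: they have to be found in the camera images.
- bucket_a: Closed centrifuge bucket: upright blue cylinder 54 mm in diameter and 78 mm tall with an orange cap 48 mm in diameter above it, 100 mm tall in all (the thin silver band is only a marking). Origin: centre of the underside; z is its axis, up. About 0.3 to 0.4 kg. It stands on the bench.
- bucket_b: A second bucket that looks exactly the same; one of the two is 25 to 75 g heavier.
- balance: Fixed white pan balance. Origin: on the bench below the beam's pivot; y along the level beam to the left pan, z up. Foot 160 x 200 mm, 30 high. Blue beam 340 long at 120 height, pivoted at its middle between two pillars; a brass rider hangs on it. Below, on the +x and -x faces, white scale plates (140 wide, 30 to 80 high) with a green centre mark and a red pointer fixed to the beam.
- pan_left_top (a point): Centre of the flat top of the left (+y of the balance) pan: aluminium disc 100 mm in diameter, 8 thick, no rim. 160 mm from the pivot and, beam level, 140 mm above the bench; it moves 35 mm up or down to the beam's stops and stays horizontal. An empty beam yields to under 1 N. Where on the pan a bucket stands does not affect the balance.
- pan_right_top (a point): The same for the right (-y of the balance) pan.
- knob_ball (a point): Centre of the smooth black ball knob, 52 mm in diameter, on a thin stem on top of the beam's middle, 70 mm above the pivot (190 mm above the bench with the beam level; it leans with the beam). Free all round above 140 mm height. Pads slip off unless they hold it at the height of its centre. White marks on top and skirt show its turn.
- trim_knob (a joint): Turn of the ball knob, rad, positive anticlockwise from above, range -2.6 to 2.6, starts within 0.25 of 0. Stays where left (friction 0.12 N m). It drives the brass rider along the beam, 18 mm per rad: anticlockwise makes the left side heavier. Levelling the pair takes about 0.4 to 2.4 rad one way or the other.
- beam (a joint): Tilt of the beam, rad: 0 level, positive with the left pan up (right side heavier), stops at -0.22 and 0.22. A soft centring spring and damping: it settles in about 2 s. Holding the knob holds the beam, so let go to read it. Off the stops, one rad of the knob anticlockwise changes the resting tilt by about -0.09.
- tube_rack: Bystander: green rack of capped tubes, 80 x 200 x 100 mm, origin under its centre, long side along its y.
- reagent_bottle: Bystander: amber bottle with a blue cap, 70 mm in diameter, 150 mm tall, origin under its centre.
- beaker: Bystander: clear open beaker, 72 mm in diameter, 90 mm tall, origin under its centre.
Not all that is in view belongs to the job. What is shaped like the bucket_a but turquoise is not meant.

How it is judged:
By the outcome, as a careful person would: the job done as asked, in the order asked, and still so for the second after the job is handed in, with the robot touching nothing.
It also fails if it takes over 72 s, if anything falls off the work surface, if the arm or the gripper's body presses on something with over 40 N, if the wrist force passes 120 N, or if a joint passes its speed limit or range.

## Robot

A 7-joint arm with a two-finger parallel gripper is mounted at the origin on the work surface. World frame = base frame: x ahead of the robot, y to its left, z up, the work surface at z = 0. Lengths are in m, angles in rad, forces in N, time in s.
With the tool pointing down it reaches from about 0.425 to 0.95 m from the base axis. Payload 4.7 kg.
Tool frame: the origin (TCP) lies midway between the tips of the shut fingers; the grasp point (between the pads) lies 19 mm behind it; z points along the fingers, y is the line along which they close (so a half turn about z gives the same grasp; the last joint's range is limited). The gripper opens to 85 mm and grips with 20 to 120 N. Pads are 22 mm wide; open, the fingers measure 114 mm over their backs; the gripper's body (76 mm by 85 mm) begins 54 mm behind the grasp point. The pads swing forward as they close: fully open they stand 13 mm farther back than shut.
Start: joints at [-1.366, 0.469, -0.049, 1.532, 0.024, 1.141, -0.082], TCP at [0.156, 0.657, 0.231] pointing down, gripper open.
Joint ranges: [-2.59, 2.59], [-0.33, 1.99], [-1.39, 1.29], [0.1, 2.45], [-1.04, 4.18], [0.21, 1.99], [-2.66, 2.66]. Speed limits (rad/s): [2.57, 2.57, 3.14, 3.14, 3.14, 3.14, 3.14].

## Interface

Orientations are given as a 3x3 rotation matrix whose columns are the frame's x, y, z axes.
In Python, from plant import * gives the robot as it stands.
- The arm moves only by the tool drive_tool, never from a script. Its argument "targets" is one flat list of numbers, 7 for each row, row after row: the turn, a rotation vector about the tool's x, y, z in degrees, then the shift along the tool's x, y, z in mm, then the closure in counts, from 0 (fully open) to 255 (shut). A call has 1 to 10 rows; each row shifts and turns the commanded pose from where the row before left it, along the tool's axes as they then stand; what a row does not reach is not made up. A row lasts 1/8 s, in which the tool goes at most 62.5 mm and 10.7 degrees, less where a joint would pass 70% of its speed; a pose out of reach is approached as far as the arm can. A call is refused whole if a number of a shift passes 62.5 or a number of a turn 10.7, either way. A call with a gripper value outside its range is refused whole. The fingers move at their own pace and stop on an object; "grip_force" is the grip in N (left out, the last holds). Time passes only in rows, so rows that do not move let the fingers close. It gives the time, the measured TCP pose, the force, the opening and the grip force at its end, in the units of the state.
- observe(): the state, without advancing time (a new reading comes with each control period).
- camera(name): name is "scene" or "top" or "wrist"; returns (picture, depth): 400x640x3 uint8, red, green, blue; 400x640 float32, m along the optical axis (not along the pixel's ray), 0 where there is no reading.
- camera_params(name): a dict with "mtx" (3x3 intrinsics, pixels), "k1" (the pictures are not rectified: a ray, as slopes to the right and down, at radius r is drawn at 1 + k1 r^2 times it, then the intrinsics apply), "R" (3x3) and "t" (3): a world point X has camera coordinates R X + t. Camera axes: x right, y down, z forward; pixel columns grow to the right and rows downward; lengths in m; the calibration is good to about 2 mm. A picture is of the moment at which its call begins: read the wrist's pose just before it. camera_params takes no time and is no camera call; for the wrist camera it gives the pose at the moment of the call.
- hand_in(): hands the job in; it is judged then, once.
Trained networks look in the newest picture that a camera, given by its name, has taken for a name from the list of things; names that differ only in an ending like _2 or _b are one class to them, and where a whole thing is asked for, a point or a joint stands for the part that bears it (a point fixed in the world has none). Each returns a list of dicts, best first, with "conf" (0 to 1); they miss things now and then, are a little off and sometimes report something else, mostly with a low value. They report only what shows in the picture. A call takes as long as a camera call. They do not tell look-alikes from the thing itself.
- spot_in(camera, name): "point" ([x, y, z] in m, in the coordinates of the camera as it stood for that picture, good to about 4 mm: the middle of the surface that is visible of it).
- place_of(camera, name): "point" ([x, y, z] in m, in the coordinates of the camera as it stood for that picture, good to about 4 mm: a listed point, or the origin of a listed thing).
The state is a dict: "clock": time; "q": joint angles; "joint_vel": joint speeds; "joint_efforts": joint torques, N m; "ee_pos": TCP position; "eef_rot": TCP orientation; "contact_force": force on the tool from outside, world axes, zero at the start; "torque": the same for the moment, N m; "opening": opening from 0.0 (shut) to 1.0 (fully open); "grasp_force": force on a finger pad.
Only numpy, scipy, OpenCV 4.12 (cv2) and the standard library are available. Lean on these libraries where they do the work, as an engineer would, in place of code of your own. Each camera call takes 0.05 s, during which the arm holds its last target. There are 200 camera calls.

## Working session

There is one attempt and no reset: what is moved stays moved. The work goes in short steps, Python scripts to look and compute and a tool call to move; the robot and the scene stay as the last step left them, time stands still between calls to the robot, and variables do not carry over. Pictures are saved under pics/ and viewed, at most 10 in all, crops included, and the job is handed in when it is done.

Besides the shell and the picture viewer there is one more tool, called after "Call:" in YAML: its name, and indented under it one key for each argument. drive_tool: Moves the arm, as the interface text tells. Its arguments: {"type":"object","properties":{"targets":{"type":"array","items":{"type":"number"}},"grip_force":{"type":"number"}},"required":["targets"]}

```bash
mkdir -p pics; ls
cat > h.py <<'E'
from plant import *
import numpy as np, cv2
np.set_printoptions(precision=3,suppress=True)
def save(cam,fn):
    p,d=camera(cam); cv2.imwrite('pics/'+fn,cv2.cvtColor(p,cv2.COLOR_RGB2BGR)); np.save('pics/'+fn+'.npy',d); return p,d
def w(cp,X): return np.array(cp['R']).T@(np.array(X)-np.array(cp['t']))
def proj(cp,X):
    c=np.array(cp['R'])@np.array(X)+np.array(cp['t']); s=c[:2]/c[2]; s=s*(1+cp['k1']*(s@s)); m=np.array(cp['mtx']); return m[:2,:2]@s+m[:2,2]
def deproj(cp,u,v,z):
    m=np.array(cp['mtx']); s0=np.array([(u-m[0,2])/m[0,0],(v-m[1,2])/m[1,1]]); s=s0.copy()
    for _ in range(20): s=s0/(1+cp['k1']*(s@s))
    return w(cp,[s[0]*z,s[1]*z,z])
E
python3 - <<'E'
from h import *
s=observe(); print(s)
for c in ['scene','top']:
    cp=camera_params(c); p,d=save(c,c+'0.png')
    for n in ['bucket_a','balance','pan_left_top','pan_right_top','knob_ball','tube_rack','reagent_bottle','beaker']:
        for r in place_of(c,n):
            X=w(cp,r['point']); print(c,n,round(r['conf'],2),X,proj(cp,X).round())
E
```

```text
pics
{'clock': 0.0, 'q': array([-1.366,  0.469, -0.049,  1.534,  0.024,  1.141, -0.082]), 'joint_vel': array([-0.   ,  0.   ,  0.001, -0.   , -0.001,  0.   ,  0.001]), 'joint_efforts': array([ -0.   , -51.031,  -0.046, -23.771,   0.011,   0.007,   0.   ]), 'ee_pos': array([0.156, 0.656, 0.23 ]), 'eef_rot': array([[-0.973,  0.232, -0.   ],
       [ 0.232,  0.973, -0.002],
       [-0.   , -0.002, -1.   ]]), 'contact_force': array([ 0.854,  0.438, -0.448]), 'torque': array([-0.033, -0.029, -0.01 ]), 'grasp_force': 0.0, 'opening': 1.0057601774934388}
scene bucket_a 0.89 [ 0.4   -0.336 -0.002] [211. 258.]
scene bucket_a 0.75 [ 0.398 -0.244  0.002] [228. 237.]
scene bucket_a 0.74 [ 0.453  0.342 -0.001] [332. 139.]
scene pan_left_top 0.8 [0.541 0.194 0.138] [331. 146.]
scene pan_left_top 0.26 [ 0.779 -0.016 -0.001] [358. 240.]
scene pan_right_top 0.89 [ 0.582 -0.129  0.139] [289. 214.]
scene knob_ball 0.64 [0.564 0.035 0.189] [312. 169.]
scene reagent_bottle 0.62 [0.625 0.423 0.002] [380. 142.]
scene beaker 0.93 [ 0.781 -0.017 -0.003] [359. 241.]
top bucket_a 0.84 [ 0.461  0.346 -0.   ] [186. 245.]
top bucket_a 0.81 [ 0.403 -0.342 -0.003] [428. 271.]
top bucket_a 0.61 [ 0.396 -0.239 -0.001] [392. 273.]
top balance 0.87 [0.568 0.031 0.003] [298. 210.]
top pan_right_top 0.71 [ 0.583 -0.125  0.137] [358. 203.]
top knob_ball 0.77 [0.564 0.033 0.193] [296. 208.]
top tube_rack 0.64 [ 0.782 -0.019 -0.004] [318. 136.]
top tube_rack 0.39 [ 0.628  0.428 -0.001] [159. 186.]
top reagent_bottle 0.75 [0.628 0.426 0.001] [160. 185.]
top beaker 0.63 [ 0.782 -0.021 -0.002] [318. 136.]
```

```bash
python3 -c "
import cv2
a=cv2.imread('pics/scene0.png');b=cv2.imread('pics/top0.png')
cv2.imwrite('pics/s1.png',cv2.resize(a[60:360,120:480],(720,600)));cv2.imwrite('pics/t1.png',cv2.resize(b[80:340,120:467],(800,600)))"
```

```text
(no output)
```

View pics/s1.png

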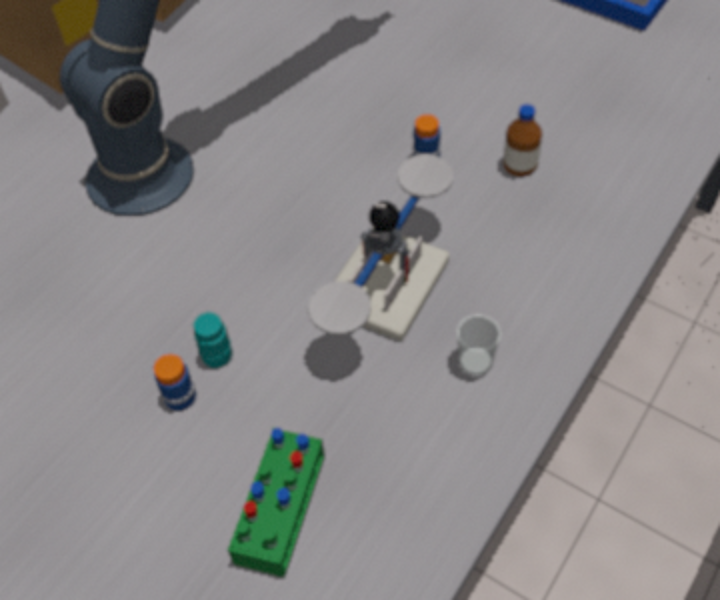

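View pics/t1.png

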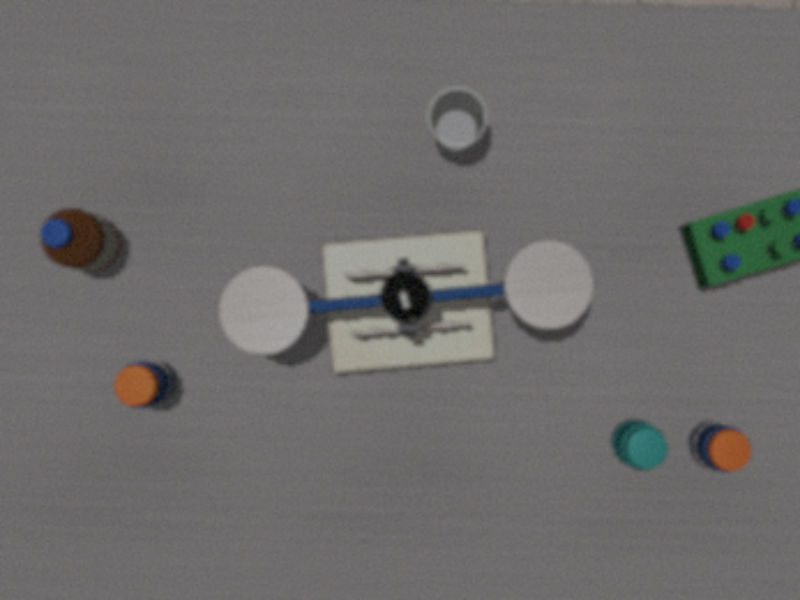

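The top and scene crops show two blue buckets with orange caps, at crop pixels (137,385) and (729,450) in the top view. They sit at about (0.457, 0.344) and (0.401, -0.339). The cylinder at top-view (641,445) is all turquoise, so it is the look-alike and gets left alone. The beam looks close to level, with yaw about 6.5°.

I'll turn the tool so its y axis lies along the balance's x axis, then go over the left bucket.

Call:
drive_tool:
  targets: [0, 0, 10, 0, 0, 0, 0, 0, 0, 10, 0, 0, 0, 0, 0, 0, 10, 0, 0, 0, 0, 0, 0, 10, 0, 0, 0, 0, 0, 0, 10, 0, 0, 0, 0, 0, 0, 10, 0, 0, 0, 0, 0, 0, 10, 0, 0, 0, 0]
  grip_force: 40

```text
clock: 1.78
ee_pos: [0.1563, 0.6567, 0.2313]
eef_rot: [[-0.109, 0.994, -0.0], [0.994, 0.109, 0.0], [0.0, -0.0, -1.0]]
contact_force: [0.2, 0.4, 0.3]
opening: 1.004
grasp_force: 0.0
```

Call:
drive_tool:
  targets: [0, 0, 0, -43, 33, 0, 0, 0, 0, 0, -43, 33, 0, 0, 0, 0, 0, -43, 33, 0, 0, 0, 0, 0, -43, 33, 0, 0, 0, 0, 0, -43, 33, 0, 0, 0, 0, 0, -43, 33, 0, 0, 0, 0, 0, -43, 33, 0, 0, 0, 0, 0, -43, 33, 0, 0, 0, 0, 0, 0, 0, 0, 0]

```text
clock: 2.9
ee_pos: [0.462, 0.3405, 0.2319]
eef_rot: [[-0.106, 0.994, 0.002], [0.994, 0.106, -0.001], [-0.001, 0.002, -1.0]]
contact_force: [-1.0, -0.7, 0.0]
opening: 0.999
grasp_force: 0.0
```

```bash
cat >> h.py <<'E'
def delta(T):
    s=observe(); d=np.array(s['eef_rot']).T@(np.array(T)-np.array(s['ee_pos'])); return 1000*d
def blob(cam,fn,lo,hi,zref=0.1):
    p,d=save(cam,fn); cp=camera_params(cam); m=cv2.inRange(cv2.cvtColor(p,cv2.COLOR_RGB2HSV),lo,hi)
    n,l,st,c=cv2.connectedComponentsWithStats(m); out=[]
    for i in range(1,n):
        if st[i,4]>60:
            z=np.median(d[(l==i)&(d>0)]) if ((l==i)&(d>0)).any() else 0
            out.append((deproj(cp,c[i][0],c[i][1],z),c[i],st[i,4]))
    return out
E
python3 - <<'E'
from h import *
s=observe(); print(s['clock'],s['ee_pos'],s['eef_rot'],s['contact_force'])
for o in blob('wrist','w1.png',(3,150,100),(18,255,255)): print(o)
cp=camera_params('wrist')
for r in place_of('wrist','bucket_a'): print(r['conf'],w(cp,r['point']))
E
```

```text
2.9 [0.462 0.34  0.232] [[-0.106  0.994  0.002]
 [ 0.994  0.106 -0.001]
 [-0.001  0.002 -1.   ]] [-1.009 -0.669  0.036]
(array([0.611, 0.449, 0.105]), array([537.597,  79.734]), np.int32(1520))
(array([0.455, 0.349, 0.098]), array([311.518, 186.659]), np.int32(2533))
0.77 [ 0.455  0.347 -0.001]
```

View pics/w1.png

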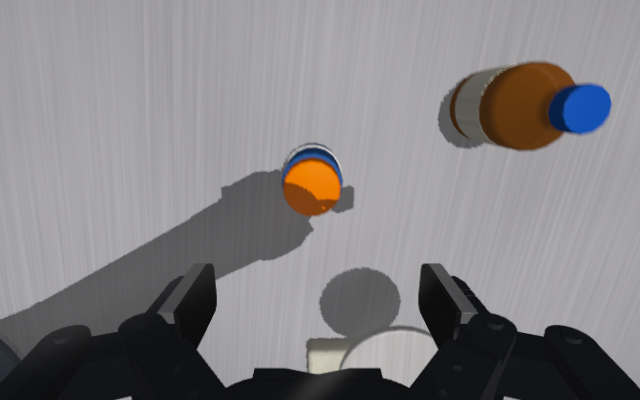

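The wrist view shows the blue and orange bucket at pixel (312,187), with the left pan at the bottom and the bottle at the top right. That puts the bucket at (0.455, 0.348). I'll descend and grip.

Call:
drive_tool:
  targets: [0, 0, 0, 8.5, -6, 40, 0, 0, 0, 0, 0, 0, 50, 0, 0, 0, 0, 0, 0, 50, 0, 0, 0, 0, 0, 0, 30, 0, 0, 0, 0, 0, 0, 17, 0, 0, 0, 0, 0, 0, 0, 0]

```text
clock: 3.75
ee_pos: [0.4502, 0.3538, 0.0436]
eef_rot: [[-0.117, 0.993, -0.001], [0.993, 0.117, -0.001], [-0.001, -0.002, -1.0]]
contact_force: [0.3, 0.8, 0.2]
opening: 1.001
grasp_force: 0.0
```

Call:
drive_tool:
  targets: [0, 0, 0, 0, 0, 0, 255, 0, 0, 0, 0, 0, 0, 255, 0, 0, 0, 0, 0, 0, 255, 0, 0, 0, 0, 0, 0, 255, 0, 0, 0, 0, 0, 0, 255, 0, 0, 0, 0, 0, 0, 255]

```text
clock: 4.5
ee_pos: [0.4532, 0.3543, 0.0465]
eef_rot: [[-0.115, 0.993, 0.004], [0.993, 0.115, 0.004], [0.003, 0.004, -1.0]]
contact_force: [1.8, 0.7, 5.8]
opening: 0.612
grasp_force: 41.3
```

Call:
drive_tool:
  targets: [0, 0, 0, 0, 0, -20, 255, 0, 0, 0, 0, 0, -50, 255, 0, 0, 0, 0, 0, -50, 255, 0, 0, 0, -21, 9, -40, 255, 0, 0, 0, -40, 18, 0, 255, 0, 0, 0, -41, 18, 0, 255, 0, 0, 0, -41, 18, 0, 255, 0, 0, 0, -21, 10, 0, 255, 0, 0, 0, 0, 0, 0, 255, 0, 0, 0, 0, 0, 0, 255]

```text
clock: 5.75
ee_pos: [0.5415, 0.1996, 0.204]
eef_rot: [[-0.116, 0.993, -0.002], [0.993, 0.116, 0.001], [0.001, -0.001, -1.0]]
contact_force: [0.2, 0.1, -2.4]
opening: 0.616
grasp_force: 43.5
```

Run:
```python
from h import *
s=observe(); print(s['clock'],s['ee_pos'],s['contact_force'],s['opening'])
for o in blob('scene','s2.png',(3,150,100),(18,255,255)): print(o)
for c in ['top','scene']:
    save(c,c+'2.png'); cp=camera_params(c)
    for n in ['bucket_a','pan_left_top','pan_right_top','knob_ball']:
        for r in place_of(c,n): print(c,n,round(r['conf'],2),w(cp,r['point']))
a=cv2.imread('pics/scene2.png');cv2.imwrite('pics/s2c.png',cv2.resize(a[90:290,200:440],(720,600)))
```

```text
5.75 [0.542 0.2   0.204] [ 0.166  0.062 -2.381] 0.6160389583993049
(array([-2.44 ,  0.676, -0.544]), array([28.277, 16.012]), np.int32(1297))
(array([0.545, 0.178, 0.256]), array([330.347, 125.504]), np.int32(121))
(array([0.64 , 0.411, 0.108]), array([384.141, 126.346]), np.int32(78))
(array([ 0.404, -0.344,  0.1  ]), array([204.151, 244.331]), np.int32(166))
top bucket_a 0.77 [ 0.401 -0.339 -0.003]
top bucket_a 0.65 [ 0.402 -0.242 -0.001]
top bucket_a 0.53 [ 0.584 -0.125  0.137]
top bucket_a 0.5 [0.546 0.193 0.159]
top pan_left_top 0.85 [0.548 0.192 0.14 ]
top pan_right_top 0.64 [ 0.584 -0.122  0.137]
top pan_right_top 0.64 [ 0.783 -0.021 -0.003]
top knob_ball 0.67 [0.563 0.034 0.189]
scene bucket_a 0.89 [0.538 0.189 0.158]
scene bucket_a 0.69 [ 0.396 -0.243 -0.001]
scene bucket_a 0.68 [ 0.402 -0.335  0.002]
scene pan_left_top 0.69 [0.542 0.195 0.136]
scene pan_right_top 0.81 [ 0.583 -0.128  0.142]
scene knob_ball 0.82 [0.561 0.035 0.188]
```

View pics/s2c.png

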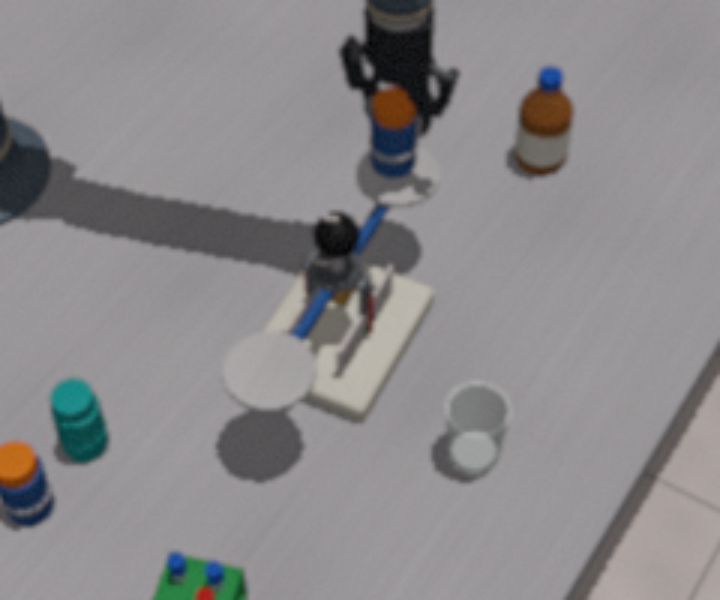

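The scene crop shows the bucket held upright over the left pan (bucket at pixel (393,135), pan at (400,185)). Its underside is near 0.158. I'll lower it with the pan to the beam's stop.

Call:
drive_tool:
  targets: [0, 0, 0, 0, 0, 9, 255, 0, 0, 0, 0, 0, 6, 255, 0, 0, 0, 0, 0, 6, 255, 0, 0, 0, 0, 0, 6, 255, 0, 0, 0, 0, 0, 6, 255, 0, 0, 0, 0, 0, 6, 255, 0, 0, 0, 0, 0, 5, 255, 0, 0, 0, 0, 0, 5, 255, 0, 0, 0, 0, 0, 2, 255, 0, 0, 0, 0, 0, 0, 255]

```text
clock: 7.55
ee_pos: [0.5425, 0.1986, 0.1532]
eef_rot: [[-0.115, 0.993, -0.0], [0.993, 0.115, 0.0], [0.0, -0.0, -1.0]]
contact_force: [-0.2, -1.1, -1.9]
opening: 0.616
grasp_force: 43.6
```

```bash
cat >> h.py <<'E'
def pans():
    p,d=save('top','tp.png'); cp=camera_params('top'); R=np.array(cp['R']); t=np.array(cp['t'])
    v,u=np.mgrid[0:400,0:640]; m=np.array(cp['mtx'])
    s=np.stack([(u-m[0,2])/m[0,0],(v-m[1,2])/m[1,1]],-1); q=s.copy()
    for _ in range(10): q=s/(1+cp['k1']*(q**2).sum(-1,keepdims=True))
    P=(np.concatenate([q,np.ones((400,640,1))],-1)*d[...,None]-t)@R
    z=P[...,2]; out=[]
    for c in [(0.546,0.193),(0.5825,-0.127)]:
        r=np.hypot(P[...,0]-c[0],P[...,1]-c[1]); k=(d>0)
        a=k&(r<0.048)&(z>0.09)&(z<0.19); b=k&(r<0.12)&(r>0.07)&(np.abs(z)<0.02)
        e=k&(r<0.04)&(z>0.195)&(z<0.29)
        out.append(('pan',np.median(z[a]) if a.any() else 0,a.sum(),'bench',np.median(z[b]),'cap',np.median(z[e]) if e.any() else 0,P[e].mean(0) if e.any() else 0,e.sum()))
    return out
E
python3 - <<'E'
from h import *
s=observe(); print(s['clock'],s['ee_pos'],s['contact_force'],s['opening'])
for o in pans(): print(o)
E
```

```text
7.55 [0.542 0.199 0.153] [-0.239 -1.131 -1.93 ] 0.6157837111878341
('pan', np.float64(0.10675514717240595), np.int64(464), 'bench', np.float64(-0.001236697984293086), 'cap', np.float64(0.20530076234215172), array([0.542, 0.171, 0.215]), np.int64(74))
('pan', np.float64(0.17250679981319633), np.int64(1052), 'bench', np.float64(-0.0008807247723390164), 'cap', 0, 0, np.int64(0))
```

Call:
drive_tool:
  targets: [0, 0, 0, 0, 0, 2, 255, 0, 0, 0, 0, 0, 0, 200, 0, 0, 0, 0, 0, 0, 120, 0, 0, 0, 0, 0, 0, 60, 0, 0, 0, 0, 0, 0, 0, 0, 0, 0, 0, 0, 0, 0, 0, 0, 0, 0, 0, -15, 0, 0, 0, 0, 0, 0, -50, 0, 0, 0, 0, 0, 0, -60, 0, 0, 0, 0, -20, -15, -60, 0]

```text
clock: 8.85
ee_pos: [0.5306, 0.1791, 0.3369]
eef_rot: [[-0.118, 0.993, 0.002], [0.993, 0.118, 0.001], [0.001, 0.002, -1.0]]
contact_force: [0.9, 0.4, 0.7]
opening: 0.998
grasp_force: 0.0
```

Run:
```python
from h import *
s=observe(); print(s['clock'],s['ee_pos'],s['contact_force'],s['opening'])
for o in pans(): print(o)
for X in ([0.401,-0.340,s['ee_pos'][2]],[0.401,-0.340,0.25]): print(delta(X))
```

```text
8.85 [0.531 0.179 0.337] [0.878 0.392 0.678] 0.9980286541314703
('pan', np.float64(0.10482288204534204), np.int64(517), 'bench', np.float64(-0.0011065950863627164), 'cap', np.float64(0.20373567219590874), array([0.548, 0.174, 0.204]), np.int64(119))
('pan', np.float64(0.17385089515175614), np.int64(1055), 'bench', np.float64(-0.0008632402672390338), 'cap', 0, 0, np.int64(0))
[-497.035 -189.114    3.939]
[-497.406 -190.315   90.874]
```

Call:
drive_tool:
  targets: [0, 0, 0, -55, -15, 0, 0, 0, 0, 0, -55, -21, 0, 0, 0, 0, 0, -55, -22, 0, 0, 0, 0, 0, -55, -22, 0, 0, 0, 0, 0, -55, -22, 0, 0, 0, 0, 0, -55, -22, 0, 0, 0, 0, 0, -55, -22, 30, 0, 0, 0, 0, -55, -22, 40, 0, 0, 0, 0, -55, -20, 20, 0, 0, 0, 0, 0, 0, 10, 0]

```text
clock: 10.15
ee_pos: [0.4005, -0.3298, 0.2407]
eef_rot: [[-0.105, 0.994, -0.001], [0.994, 0.105, -0.003], [-0.002, -0.001, -1.0]]
contact_force: [-0.3, 1.2, 0.0]
opening: 1.001
grasp_force: 0.0
```

Run:
```python
from h import *
s=observe(); print(s['clock'],s['ee_pos'],s['contact_force'],s['opening'])
for o in blob('wrist','w3.png',(3,150,100),(18,255,255)): print(o); print(delta([o[0][0],o[0][1],0.044]))
cp=camera_params('wrist')
for r in place_of('wrist','bucket_a'): print(r['conf'],w(cp,r['point']))
```

```text
10.15 [ 0.401 -0.33   0.241] [-0.334  1.221  0.013] 1.0012575270208988
(array([ 0.402, -0.333,  0.097]), array([316.865, 198.157]), np.int32(2304))
[ -6.333  -0.166 195.548]
0.87 [ 0.403 -0.336 -0.002]
0.65 [ 0.402 -0.24  -0.002]
```

View pics/w3.png

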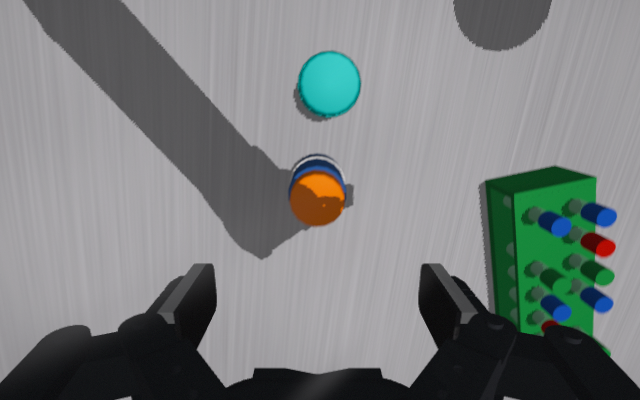

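The wrist view shows the blue and orange bucket at pixel (317,198), the turquoise look-alike at (329,84), and the rack well clear at column 490 and beyond. I'll go down on the orange-capped one.

Call:
drive_tool:
  targets: [0, 0, 0, -3, 0, 40, 0, 0, 0, 0, 0, 0, 50, 0, 0, 0, 0, 0, 0, 50, 0, 0, 0, 0, 0, 0, 35, 0, 0, 0, 0, 0, 0, 19, 0, 0, 0, 0, 0, 0, 0, 0]

```text
clock: 11.0
ee_pos: [0.4046, -0.327, 0.0467]
eef_rot: [[-0.117, 0.993, -0.0], [0.993, 0.117, 0.001], [0.001, -0.0, -1.0]]
contact_force: [-0.9, 0.9, 1.2]
opening: 1.002
grasp_force: 0.0
```

Call:
drive_tool:
  targets: [0, 0, 0, 0, 0, 0, 255, 0, 0, 0, 0, 0, 0, 255, 0, 0, 0, 0, 0, 0, 255, 0, 0, 0, 0, 0, 0, 255, 0, 0, 0, 0, 0, 0, 255, 0, 0, 0, 0, 0, 0, 255]

```text
clock: 11.75
ee_pos: [0.4038, -0.3285, 0.0483]
eef_rot: [[-0.115, 0.993, 0.001], [0.993, 0.115, -0.0], [-0.0, 0.001, -1.0]]
contact_force: [-2.9, 1.5, 7.0]
opening: 0.62
grasp_force: 40.6
```

Run:
```python
from h import *
s=observe(); print(s['clock'],s['ee_pos'],s['contact_force'],s['opening'],s['grasp_force'])
R=np.array(s['eef_rot']); print(1000*R.T@(np.array([0.5825,-0.127,0])-np.array([0.402,-0.336,0])))
```

```text
11.75 [ 0.404 -0.329  0.048] [-2.878  1.482  7.006] 0.619608740777976 40.6475830078125
[186.914 203.284   0.191]
```

Call:
drive_tool:
  targets: [0, 0, 0, 0, 0, -20, 255, 0, 0, 0, 0, 0, -50, 255, 0, 0, 0, 0, 0, -60, 255, 0, 0, 0, 0, 0, -60, 255, 0, 0, 0, 20, 20, -20, 255, 0, 0, 0, 38, 42, 0, 255, 0, 0, 0, 38, 42, 0, 255, 0, 0, 0, 38, 42, 0, 255, 0, 0, 0, 33, 37, 0, 255, 0, 0, 0, 20, 20, 0, 255]

```text
clock: 13.0
ee_pos: [0.5851, -0.1157, 0.2564]
eef_rot: [[-0.119, 0.993, -0.0], [0.993, 0.119, 0.001], [0.001, -0.0, -1.0]]
contact_force: [-0.2, -1.0, -3.4]
opening: 0.619
grasp_force: 44.0
```

Call:
drive_tool:
  targets: [0, 0, 0, 0, 0, 0, 255, 0, 0, 0, 0, 0, 0, 255]

```text
clock: 13.25
ee_pos: [0.5827, -0.1208, 0.2568]
eef_rot: [[-0.112, 0.994, -0.001], [0.994, 0.112, -0.001], [-0.001, -0.001, -1.0]]
contact_force: [-0.5, -0.1, -3.9]
opening: 0.62
grasp_force: 44.0
```

Run:
```python
from h import *
s=observe(); print(s['clock'],s['ee_pos'],s['contact_force'],s['opening'])
for c in ['top','scene']:
    save(c,c+'3.png'); cp=camera_params(c)
    for n in ['bucket_a','pan_right_top','knob_ball']:
        for r in place_of(c,n): print(c,n,round(r['conf'],2),w(cp,r['point']))
a=cv2.imread('pics/scene3.png');cv2.imwrite('pics/s3c.png',cv2.resize(a[90:290,200:440],(720,600)))
```

```text
13.25 [ 0.583 -0.121  0.257] [-0.54  -0.119 -3.87 ] 0.6196579159401627
top bucket_a 0.9 [ 0.394 -0.239 -0.001]
top bucket_a 0.79 [0.549 0.189 0.103]
top bucket_a 0.63 [0.548 0.189 0.106]
top pan_right_top 0.8 [ 0.583 -0.119  0.171]
top knob_ball 0.61 [0.561 0.049 0.188]
scene bucket_a 0.96 [ 0.4   -0.245  0.001]
scene bucket_a 0.76 [0.537 0.186 0.105]
scene bucket_a 0.71 [ 0.586 -0.131  0.209]
scene pan_right_top 0.86 [ 0.584 -0.123  0.173]
scene knob_ball 0.74 [0.559 0.05  0.192]
```

View pics/s3c.png

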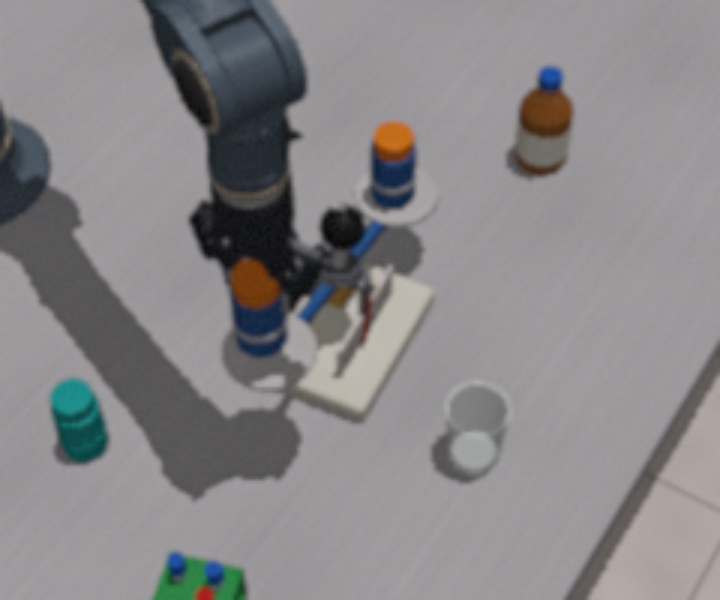

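The scene crop shows bucket A standing centred on the lowered left pan at (393,165). The second bucket is held upright over the right pan at (260,310). I'll lower it until the pans are about level, release and retract.

Call:
drive_tool:
  targets: [0, 0, 0, 0, 0, 18, 255, 0, 0, 0, 0, 0, 10, 255, 0, 0, 0, 0, 0, 5, 255, 0, 0, 0, 0, 0, 5, 255, 0, 0, 0, 0, 0, 5, 255, 0, 0, 0, 0, 0, 5, 255, 0, 0, 0, 0, 0, 5, 255, 0, 0, 0, 0, 0, 5, 255, 0, 0, 0, 0, 0, 5, 255, 0, 0, 0, 0, 0, 0, 255]

```text
clock: 14.9
ee_pos: [0.584, -0.1185, 0.1933]
eef_rot: [[-0.115, 0.993, -0.0], [0.993, 0.115, 0.0], [0.0, -0.0, -1.0]]
contact_force: [-1.0, -1.7, -0.4]
opening: 0.616
grasp_force: 44.1
```

Call:
drive_tool:
  targets: [0, 0, 0, 0, 0, 0, 255, 0, 0, 0, 0, 0, 0, 255]

```text
clock: 15.15
ee_pos: [0.584, -0.1187, 0.1938]
eef_rot: [[-0.115, 0.993, -0.0], [0.993, 0.115, 0.001], [0.001, 0.0, -1.0]]
contact_force: [0.3, -0.8, 0.1]
opening: 0.609
grasp_force: 44.1
```

Run:
```python
from h import *
s=observe(); print(s['clock'],s['ee_pos'],s['contact_force'],s['opening'])
for o in pans(): print(o)
```

```text
15.15 [ 0.584 -0.119  0.194] [ 0.305 -0.846  0.069] 0.6088981483676448
('pan', np.float64(0.1336973736836422), np.int64(683), 'bench', np.float64(-0.0010741665375749436), 'cap', np.float64(0.23216802056497327), array([0.544, 0.187, 0.228]), np.int64(398))
('pan', np.float64(0.14483358375620947), np.int64(41), 'bench', np.float64(-0.0008968865999505307), 'cap', 0, 0, np.int64(0))
```

Both buckets are supported and the beam is nearly level, so I'll release and retract.

Call:
drive_tool:
  targets: [0, 0, 0, 0, 0, 0, 200, 0, 0, 0, 0, 0, 0, 120, 0, 0, 0, 0, 0, 0, 0, 0, 0, 0, 0, 0, -10, 0, 0, 0, 0, 0, 0, -50, 0, 0, 0, 0, 0, 0, -62, 0, 0, 0, 0, 40, -20, -30, 0, 0, 0, 0, 50, -20, 0, 0, 0, 0, 0, 50, 20, 0, 0, 0, 0, 0, 20, 10, 0, 0]

```text
clock: 16.45
ee_pos: [0.5559, 0.0429, 0.3465]
eef_rot: [[-0.12, 0.993, 0.001], [0.993, 0.12, 0.002], [0.002, 0.001, -1.0]]
contact_force: [0.0, -0.7, 0.4]
opening: 1.0
grasp_force: 0.0
```

Call:
drive_tool:
  targets: [0, 0, 0, 0, 0, 0, 0, 0, 0, 0, 0, 0, 0, 0, 0, 0, 0, 0, 0, 0, 0, 0, 0, 0, 0, 0, 0, 0, 0, 0, 0, 0, 0, 0, 0, 0, 0, 0, 0, 0, 0, 0, 0, 0, 0, 0, 0, 0, 0, 0, 0, 0, 0, 0, 0, 0]

```text
clock: 17.45
ee_pos: [0.5557, 0.039, 0.3458]
eef_rot: [[-0.115, 0.993, -0.0], [0.993, 0.115, 0.0], [0.0, -0.0, -1.0]]
contact_force: [0.4, -0.2, -0.2]
opening: 0.998
grasp_force: 0.0
```

```bash
cat > m.py <<'E'
from h import *
s=observe(); print(s['clock'],s['ee_pos'],s['contact_force'],s['opening'])
for o in pans(): print(o)
cp=camera_params('top')
print('top',[(round(r['conf'],2),w(cp,r['point'])) for r in place_of('top','knob_ball')])
save('wrist','wk.png'); cp=camera_params('wrist')
for f in (place_of,):
    for r in f('wrist','knob_ball'): X=w(cp,r['point']); print(r['conf'],X,proj(cp,X),delta(X))
E
python3 m.py
```

```text
17.45 [0.556 0.039 0.346] [ 0.445 -0.197 -0.18 ] 0.9975350489429051
('pan', np.float64(0.1568357390084134), np.int64(663), 'bench', np.float64(-0.0010168305660456973), 'cap', np.float64(0.25519413821413794), array([0.544, 0.185, 0.248]), np.int64(456))
('pan', np.float64(0.12173363395891965), np.int64(642), 'bench', np.float64(-0.0008463339600418249), 'cap', np.float64(0.2203637376664328), array([ 0.585, -0.126,  0.217]), np.int64(366))
top []
0.77 [0.564 0.026 0.192] [324.926 203.394] [-14.291   6.857 153.779]
```

The beam tilts about +0.11 (left up), so the right side is heavier and the knob needs an anticlockwise turn. I'll align over the ball and read the tilt again at rest.

Call:
drive_tool:
  targets: [0, 0, 0, -14, 7, 20, 0, 0, 0, 0, 0, 0, 50, 0, 0, 0, 0, 0, 0, 30, 0, 0, 0, 0, 0, 0, 0, 0, 0, 0, 0, 0, 0, 0, 0, 0, 0, 0, 0, 0, 0, 0, 0, 0, 0, 0, 0, 0, 0, 0, 0, 0, 0, 0, 0, 0]

```text
clock: 18.65
ee_pos: [0.5645, 0.0258, 0.2463]
eef_rot: [[-0.115, 0.993, 0.001], [0.993, 0.115, 0.0], [0.0, 0.001, -1.0]]
contact_force: [0.0, 0.0, -1.1]
opening: 0.999
grasp_force: 0.0
```

```bash
python3 m.py; python3 -c "
from h import *
print(observe()['q'])"
```

```text
18.65 [0.564 0.026 0.246] [ 0.03   0.047 -1.076] 0.9992783350730771
('pan', np.float64(0.15658416864892297), np.int64(660), 'bench', np.float64(-0.001107439110952476), 'cap', np.float64(0.2553601036356013), array([0.544, 0.185, 0.248]), np.int64(447))
('pan', np.float64(0.1215724188821217), np.int64(640), 'bench', np.float64(-0.0007913278649557516), 'cap', np.float64(0.2203028549997634), array([ 0.585, -0.126,  0.218]), np.int64(366))
top []
0.97 [0.566 0.028 0.193] [320.23 225.44] [ 1.5    1.925 52.803]
[-0.694  0.325  0.732  1.814 -0.243  1.094  0.24 ]
```

View pics/wk.png

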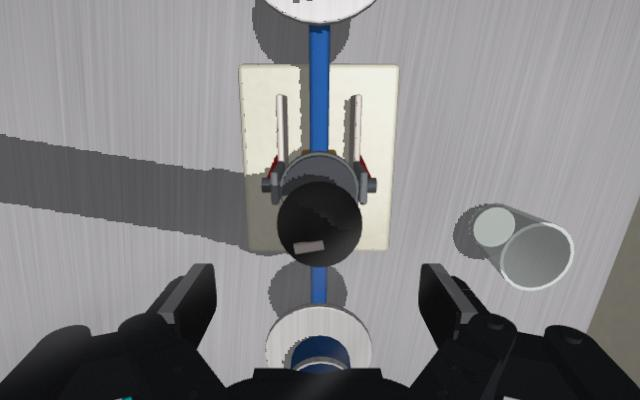

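The wrist view shows the black ball at pixel (320,225), centred between the fingers, with its white mark near (308,247). The beam is at rest at +0.109, so the turn is about 70° anticlockwise. I'll descend to the ball's centre height and grip.

Call:
drive_tool:
  targets: [0, 0, 0, 1, 1, 40, 0, 0, 0, 0, 0, 0, 30, 0, 0, 0, 0, 0, 0, 9, 0, 0, 0, 0, 0, 0, 0, 0, 0, 0, 0, 0, 0, 0, 150, 0, 0, 0, 0, 0, 0, 255, 0, 0, 0, 0, 0, 0, 255, 0, 0, 0, 0, 0, 0, 255, 0, 0, 0, 0, 0, 0, 255]
  grip_force: 60

```text
clock: 19.98
ee_pos: [0.5656, 0.0266, 0.1683]
eef_rot: [[-0.115, 0.993, 0.001], [0.993, 0.115, 0.001], [0.001, 0.002, -1.0]]
contact_force: [-1.5, -0.4, 6.1]
opening: 0.579
grasp_force: 61.2
```

Call:
drive_tool:
  targets: [0, 0, 0, 4, 0, 0, 255, 0, 0, 0, 4, 0, -0.5, 255, 0, 0, 0, 0, 0, 0, 255, 0, 0, -5, 0, 0, 0, 255, 0, 0, -8, 0, 0, 0, 255, 0, 0, -8, 0, 0, 0, 255]

```text
clock: 20.72
ee_pos: [0.5651, 0.0338, 0.1688]
eef_rot: [[-0.466, 0.885, 0.003], [0.885, 0.466, -0.0], [-0.001, 0.003, -1.0]]
contact_force: [-2.0, -1.9, 5.4]
opening: 0.585
grasp_force: 61.6
```

```bash
cat > m2.py <<'E'
from h import *
s=observe(); R=s['eef_rot']; print(s['clock'],s['ee_pos'],s['contact_force'],s['torque'],s['opening'],s['grasp_force'],np.degrees(np.arctan2(R[1,1],R[0,1])),s['q'][6])
a=pans(); print('tilt pan',(a[0][1]-a[1][1])/.32,'cap',(a[0][6]-a[1][6])/.32)
E
python3 m2.py
```

```text
20.725 [0.565 0.034 0.169] [-1.99  -1.949  5.356] [-0.28  -0.191 -0.084] 0.5847942457780758 61.625940799713135 27.763575557175486 0.6147224715999083
tilt pan 0.016873891036773333 cap 0.016914567427142504
```

Call:
drive_tool:
  targets: [0, 0, -8, 0, 0, 0, 255, 0, 0, -8, 0, 0, 0, 255, 0, 0, -8, 0, 0, 0, 255, 0, 0, -8, 0, 0, 0, 255, 0, 0, -8, 0, 0, 0, 255, 0, 0, -6, 0, 0, 0, 255, 0, 0, -3, 0, 0, 0, 255, 0, 0, 0, 0, 0, 0, 255]

```text
clock: 21.78
ee_pos: [0.565, 0.0349, 0.1686]
eef_rot: [[-0.972, 0.233, 0.002], [0.233, 0.972, 0.001], [-0.002, 0.001, -1.0]]
contact_force: [-1.7, 0.0, 5.8]
opening: 0.584
grasp_force: 62.0
```

```bash
python3 m2.py
```

```text
21.775 [0.565 0.035 0.169] [-1.678  0.02   5.757] [-0.195  0.032  0.129] 0.5844319742051759 62.04132556915283 76.52918513689103 1.3682650642487328
tilt pan 0.005769104899304694 cap 0.004034201730614053
```

Call:
drive_tool:
  targets: [0, 0, 0, 0, 0, 0, 150, 0, 0, 0, 0, 0, 0, 0, 0, 0, 0, 0, 0, 0, 0, 0, 0, 0, 0, 0, 0, 0, 0, 0, 0, 0, 0, -30, 0, 0, 0, 0, 0, 0, -50, 0, 0, 0, 0, 0, 0, 0, 0, 0, 0, 0, 0, 0, 0, 0, 0, 0, 0, 0, 0, 0, 0, 0, 0, 0, 0, 0, 0, 0]

```text
clock: 23.08
ee_pos: [0.5636, 0.0348, 0.2461]
eef_rot: [[-0.973, 0.232, -0.002], [0.232, 0.973, -0.0], [0.002, -0.001, -1.0]]
contact_force: [-0.3, -0.1, -0.6]
opening: 0.997
grasp_force: 0.0
```

Call:
drive_tool:
  targets: [0, 0, 0, 0, 0, 0, 0, 0, 0, 0, 0, 0, 0, 0, 0, 0, 0, 0, 0, 0, 0, 0, 0, 0, 0, 0, 0, 0, 0, 0, 0, 0, 0, 0, 0, 0, 0, 0, 0, 0, 0, 0, 0, 0, 0, 0, 0, 0, 0, 0, 0, 0, 0, 0, 0, 0, 0, 0, 0, 0, 0, 0, 0, 0, 0, 0, 0, 0, 0, 0]

```text
clock: 24.32
ee_pos: [0.5642, 0.0349, 0.2473]
eef_rot: [[-0.973, 0.232, 0.0], [0.232, 0.973, 0.0], [0.0, 0.0, -1.0]]
contact_force: [-0.3, -0.2, -0.1]
opening: 0.997
grasp_force: 0.0
```

```bash
python3 m2.py; python3 m2.py;python3 m.py
```

```text
24.325 [0.564 0.035 0.247] [-0.33  -0.193 -0.078] [-0.025  0.029  0.049] 0.9974607339441975 0.0 76.60708307780936 1.3289351485393468
tilt pan 0.002521075875655792 cap 0.002804706594876274
24.375 [0.564 0.035 0.247] [-0.218  0.815  0.604] [ 0.066 -0.014 -0.047] 0.9995783104069351 0.0 76.60645680969927 1.328938193260125
tilt pan 0.0017708278081757234 cap 0.0014939847709007428
24.425 [0.564 0.035 0.247] [0.476 0.28  0.464] 1.0003650301403078
('pan', np.float64(0.13982012659842388), np.int64(687), 'bench', np.float64(-0.001143689528721794), 'cap', np.float64(0.23838158684119898), array([0.545, 0.187, 0.234]), np.int64(412))
('pan', np.float64(0.13907892818130577), np.int64(660), 'bench', np.float64(-0.0009196693568637543), 'cap', np.float64(0.23740486837607305), array([ 0.585, -0.126,  0.234]), np.int64(392))
top []
0.6 [0.564 0.034 0.193] [316.708 226.989] [ 0.46  -0.701 53.8  ]
0.32 [ 0.78  -0.02   0.001] [315.148 335.4  ] [-222.615   -3.171  246.725]
```

The beam now reads about 0.002 rad, which is level. I'll retreat and check the red pointer on the scale from the far side.

Call:
drive_tool:
  targets: [0, 0, 0, 0, 0, -50, 0, 0, 0, 0, 0, 0, -60, 0, 0, 0, 0, -50, -10, 0, 0, 0, 0, 0, -60, -10, 0, 0, 0, 0, 0, -60, -10, 0, 0, 0, 10, 0, -20, 0, 0, 0, 0, 10, 0, 0, 0, 0, 0, 0, 10, 0, 0, 0, 0, 0, 0, 5, 0, 0, 0, 0, 0, 0, 0, 0, 0, 0, 0, 0]

```text
clock: 25.88
ee_pos: [0.7288, -0.0344, 0.343]
eef_rot: [[-0.878, 0.228, -0.42], [0.2, 0.973, 0.112], [0.434, 0.015, -0.901]]
contact_force: [-0.6, 0.2, 0.3]
opening: 0.999
grasp_force: 0.0
```

```bash
python3 m2.py
python3 - <<'E'
from h import *
save('wrist','wp.png'); cp=camera_params('wrist'); print(w(cp,[0,0,0]))
b=np.array([0.564,0.034,0.05]); u,v=proj(cp,b+np.array([.02,0.002,0])).astype(int); print(u,v)
a=cv2.imread('pics/wp.png'); y0=max(0,v-75);x0=max(0,u-100)
c=a[y0:y0+150,x0:x0+200]; print(c.shape)
if c.size: cv2.imwrite('pics/wpc.png',cv2.resize(c,None,fx=4,fy=4,interpolation=cv2.INTER_CUBIC))
E
```

```text
25.875 [ 0.729 -0.034  0.343] [-0.645  0.189  0.312] [-0.072 -0.349 -0.055] 0.9986660527185884 0.0 76.79962520628814 1.349934531026289
tilt pan 0.0017109862460226027 cap 0.0004050565634563727
[ 0.725 -0.036  0.505]
340 146
(150, 200, 3)
```

View pics/wpc.png

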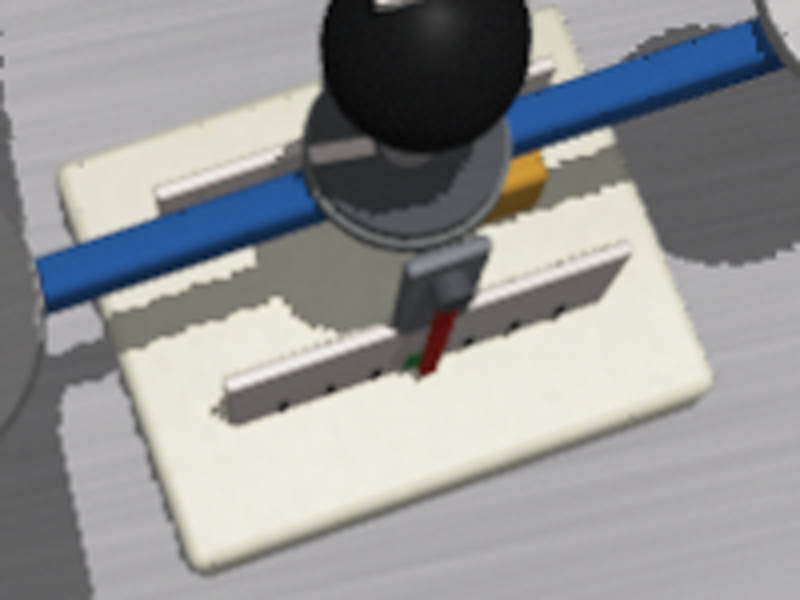

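The crop shows the red pointer tip at (428,372) and the green mark just left of it at (415,360). The camera is about 30° off to the side, so I'll shift to look head-on and remove the parallax.

Call:
drive_tool:
  targets: [0, 0, 0, 0, 40, 0, 0, 0, 0, 0, 0, 54, 0, 0, 0, 0, 0, 0, 0, 0, 0, 0, 0, 0, 0, 0, 0, 0]

```text
clock: 26.48
ee_pos: [0.7456, 0.0579, 0.343]
eef_rot: [[-0.884, 0.229, -0.408], [0.203, 0.973, 0.108], [0.422, 0.013, -0.906]]
contact_force: [0.4, -0.0, 0.0]
opening: 1.003
grasp_force: 0.0
```

```bash
python3 m2.py
python3 - <<'E'
from h import *
save('wrist','wp2.png'); cp=camera_params('wrist'); C=w(cp,[0,0,0]); print(C, np.array([[.993,.115],[-.115,.993]])@(C[:2]-[0.564,.034]))
b=np.array([0.584,0.036,0.05]); u,v=proj(cp,b).astype(int); print(u,v)
a=cv2.imread('pics/wp2.png'); y0=max(0,v-55);x0=max(0,u-70)
c=a[y0:y0+110,x0:x0+140]
cv2.imwrite('pics/wp2c.png',cv2.resize(c,None,fx=5,fy=5,interpolation=cv2.INTER_CUBIC))
E
```

```text
26.475 [0.746 0.058 0.343] [ 0.376 -0.042  0.012] [-0.135 -0.404 -0.031] 1.0026746117158802 0.0 76.74704849539641 1.207821161628797
tilt pan 0.00217640182189607 cap 0.00025725256527341783
[0.74  0.055 0.502] [0.177 0.001]
272 146
```

View pics/wp2c.png

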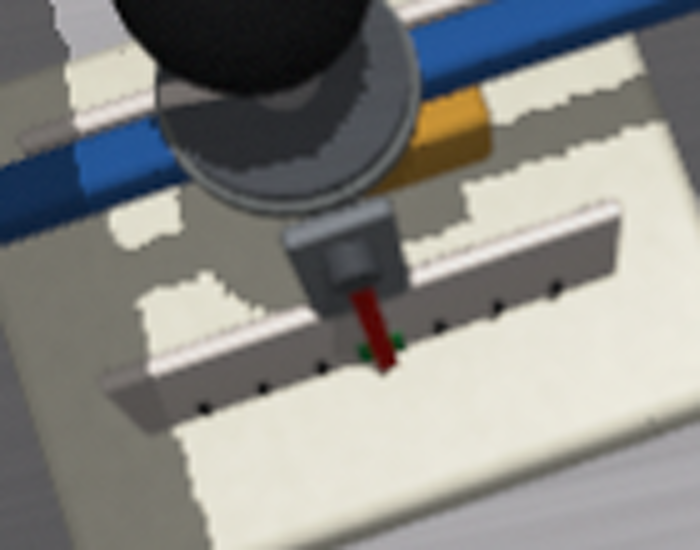

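Seen head-on, the red pointer (tip at 387,368) lies in the middle of the green mark, with green showing on both sides at 365 and 397. The beam is at rest, and I'm handing in.

```bash
python3 -c "
from plant import *
print(hand_in())"
```

```text
the job is handed in; nothing more can be done
None
```

Both blue buckets stand on the balance, one on each pan. The right side was heavier, so I turned the knob about 70° anticlockwise; the released beam now rests level within about 0.002 rad, with the red pointer on the green mark. I handed in at about 26.5 s and never touched the rack, bottle or beaker; `hand_in()` gave no verdict.

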